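Get the large bearing out from behind the stock

ROBOT

A 6-joint arm with a two-finger parallel gripper is mounted at the origin on the work surface; the furniture and walls round the work are solid. World frame = base frame: x ahead of the robot, y to its left, z up, the work surface at z = 0. Lengths are in m, angles in rad, forces in N, time in s.
With the tool pointing down it reaches from about 0.3 to 1 m from the base axis. Payload 5.1 kg.
Tool frame: the origin (TCP) lies midway between the tips of the shut fingers; the grasp point (between the pads) lies 19 mm behind it (bot.grip_point_offset is the distance from the TCP to the grasp point, in m); z points along the fingers, y is the line along which they close (so a half turn about z gives the same grasp; the last joint's range is limited). The gripper opens to 95 mm and grips with 3 to 60 N. Pads are 20 mm wide; open, the fingers measure 119 mm over their backs; the gripper's body (75 mm by 180 mm) begins 59 mm behind the grasp point.
Start: joints at [1.257, 0.124, 1.65, -0, 1.367, -0.083], TCP at [0.149, 0.633, 0.215] pointing down, gripper open.
Joint ranges: [-2.61, 2.61], [-1.02, 2.33], [0.03, 2.71], [-1.35, 4.49], [0.32, 2.68], [-2.91, 2.91]. Speed limits (rad/s): [2.57, 2.57, 3.14, 3.14, 3.14, 3.14].

INTERFACE

Orientations are given as [roll, pitch, yaw] about the fixed x, y, z axes, in that order (R = Rz(yaw) Ry(pitch) Rx(roll)).
In Python, from cell import bot, imaging, ticket gives the robot as it stands.
- The arm moves only by the tool arm_command, never from a script. Its argument "steps" is a list of rows, each a list of 7 numbers: the shift along the tool's x, y, z in mm, then the turn, a rotation vector about the tool's x, y, z in degrees, then the opening in per cent of the stroke, from 0 (shut) to 100 (fully open). In form: [[tx, ty, tz, ax, ay, az, claw], ...]. A call has 1 to 20 rows; each row is the pose to reach, as a shift and turn from the pose commanded when the call began, along the tool's axes at that moment; what a row does not reach only later rows make up. A row lasts 1/8 s, in which the tool goes at most 62.5 mm and 10.7 degrees, less where a joint would pass 70% of its speed; a pose out of reach is approached as far as the arm can. A call with a gripper value outside its range is refused whole. The fingers move at their own pace and stop on an object; "force" is the grip in N (left out, the last holds). Time passes only in rows, so rows that repeat a pose let the fingers close. It gives the time, the measured TCP pose, the force, the opening and the grip force at its end, in the units of the state.
- bot.get_obs(): the state, without advancing time (a new reading comes with each control period).
- imaging.grab_frame(name): name is "side" or "top"; returns a dict with "frame" (384x512x3 uint8, red, green, blue), "fx", "fy", "cx", "cy" (pixels), "R" (3x3) and "t" (3): a world point X has camera coordinates R X + t. Camera axes: x right, y down, z forward; pixel columns grow to the right and rows downward; lengths in m; the calibration is good to about 2 mm. A picture is of the moment at which its call begins. There is no depth.
- ticket.hand_in(): hands the job in; it is judged then, once.
The state is a dict: "clock": time; "joint_positions": joint angles; "joint_velocities": joint speeds; "joint_efforts": joint torques, N m; "position": TCP position; "eef_rot": TCP orientation; "ft_force": force on the tool from outside, world axes, zero at the start; "ft_torque": the same for the moment, N m; "finger_gap": finger opening in m; "grip_force": force on a finger pad.
Only numpy, scipy, OpenCV 4.12 (cv2) and the standard library are available. Lean on these libraries where they do the work, as an engineer would, in place of code of your own. Each camera call takes 0.05 s, during which the arm holds its last target. There are 200 camera calls.

TASK

The large bearing on the stock board is blocked in by the tall white carton and the black sleeve: first stand both of them on the black side mat, then lay the large bearing flat in the middle of the white ring on the blue work pad. After that put the carton and the sleeve back upright on the stock board, each exactly where it stood at the start and the carton turned square to the board as before, without disturbing the small bearing or the brass fitting.

Things in the scene. Friction and masses are not known exactly. Their poses are not given: they have to be found in the camera images.
- white_carton: plain white tall carton, 79 x 69 mm and 165 mm high, 0.44 kg; origin at the centre of its underside, z up. Its 69 mm width (the one to grip across) lies along its own y, its 79 mm along its x. At the start it stands on the stock board with its own y along the board's x (within 0.05 rad), its back face only about 14 to 22 mm from the bearing behind it. Either the left or the right front place
- black_sleeve: black moulded round sleeve with a pale paper band, upright cylinder 57 mm in diameter, 140 mm high, 0.22 kg; origin at the centre of its underside, z up. It stands on the stock board beside the carton, centres about 110 mm apart
- large_bearing: large steel ball bearing lying flat, outer diameter 62 mm, 16 mm high, 0.2 kg; origin at the centre of its underside, z up. It lies in one of the two back places of the stock board, close behind the carton or the sleeve: the wider of the two bearings
- small_bearing: small steel ball bearing lying flat, outer diameter 47 mm, 14 mm high, in the other back place of the stock board, centre about 110 mm from the large one; origin at the centre of its underside. To be left where it is
- stock_board: stock board, fixed: plywood board 200 (its x) by 220 mm (its y), top face 8 mm above the bench, with a lip 6 mm wide along its front (-x) edge only, whose top is 14 mm above the bench. Origin at the centre of its underside; its x points away from the robot (within 0.1 rad). Front places at x -30 mm, y +-55 mm, back places at x +50 mm, y +-55 mm (each within 4 mm)
- side_mat: side mat, fixed: black ribbed rubber mat 210 (its x, pointing away from the robot within 0.06 rad) by 120 mm (its y), 3 mm thick. Origin at the centre of its underside. It has room for the carton and the sleeve side by side along its x
- work_pad: work pad, fixed: blue square pad 110 x 110 mm, 4 mm thick, with a thin white ring 74 mm in diameter printed round its centre. Origin at the centre of its underside
- brass_fitting: brass pipe fitting standing on its hexagon, 24 x 27 mm, 34 mm high, alone on the bench at the right of the work; origin at the centre of its underside. To be left where it is
Not all that is in view belongs to the job. What is shaped like the white_carton but purple is not meant.

How it is judged:
By the outcome, as a careful person would: the job done as asked, in the order asked, and still so for the second after the job is handed in, with the robot touching nothing.
It also fails if it takes over 138 s, if anything falls off the work surface, if the arm or the gripper's body presses on something with over 40 N, if the wrist force passes 120 N, or if a joint passes its speed limit or range.

## Working session

There is one attempt and no reset: what is moved stays moved. The work goes in short steps, Python scripts to look and compute and a tool call to move; the robot and the scene stay as the last step left them, time stands still between calls to the robot, and variables do not carry over. Pictures are saved under pics/ and viewed, at most 18 in all, crops included, and the job is handed in when it is done.

Besides the shell and the picture viewer there is one more tool, called after ">>>" as name(argument=value, ...) on one line, values as JSON. arm_command: Moves the arm, as the interface text tells. Its arguments: {"type":"object","properties":{"steps":{"type":"array"},"force":{"type":"number"}},"required":["steps"]}

```bash
mkdir -p pics; ls
cat > h.py <<'E'
from cell import bot, imaging, ticket
import numpy as np, cv2
def grab(n,fn=None):
    f=imaging.grab_frame(n)
    if fn: cv2.imwrite('pics/'+fn,cv2.resize(f['frame'][:,:,::-1],(800,600),interpolation=cv2.INTER_CUBIC))
    return f
def ray(f,u,v,z):
    d=np.array([(u-f['cx'])/f['fx'],(v-f['cy'])/f['fy'],1]); R=np.array(f['R']); t=np.array(f['t'])
    c=-R.T@t; w=R.T@d; return c+w*(z-c[2])/w[2]
def proj(f,X):
    p=np.array(f['R'])@np.array(X)+np.array(f['t']); return np.array([f['fx']*p[0]/p[2]+f['cx'],f['fy']*p[1]/p[2]+f['cy']])
E
python3 - <<'E'
from h import *
for n in('top','side'):
    f=grab(n,n+'0.png'); print(n,f['fx'],f['cx'],f['cy'],np.round(f['R'],3).tolist(),np.round(-np.array(f['R']).T@np.array(f['t']),3))
    np.save(n+'0.npy',f,allow_pickle=True)
o=bot.get_obs();print(o)
E
```

```text
pics
top 495.9630560780903 247.67642449689652 192.19166776695357 [[0.035, -0.999, 0.001], [-0.978, -0.035, -0.203], [0.203, 0.006, -0.979]] [0.053 0.02  1.528]
side 384.74427219921625 253.88992431080152 195.3968067150182 [[-0.428, 0.904, 0.008], [0.585, 0.284, -0.76], [-0.689, -0.321, -0.65]] [1.022 0.364 0.695]
{'clock': 0.1, 'joint_positions': array([ 1.25740201e+00,  1.24461462e-01,  1.65151968e+00, -1.32963448e-05,
        1.36751683e+00, -8.26300257e-02]), 'joint_velocities': array([-1.06671845e-04,  2.30628180e-04, -4.88547655e-03, -3.16740375e-04,
        6.14063485e-05, -3.09827131e-04]), 'joint_efforts': array([ 2.16637511e-05, -4.18885696e+01, -3.61095929e+01,  7.75720552e-02,
        4.62757330e-02, -9.23912944e-05]), 'position': array([0.14854069, 0.63220423, 0.21350652]), 'eef_rot': array([-3.13969277e+00, -1.44283506e-04,  2.91083092e+00]), 'ft_force': array([-0.683379  , -0.20586038,  0.39010262]), 'ft_torque': array([-0.03087148, -0.0262776 ,  0.02938292]), 'grip_force': 0.0, 'finger_gap': 0.09510637266255366}
```

View pics/top0.png

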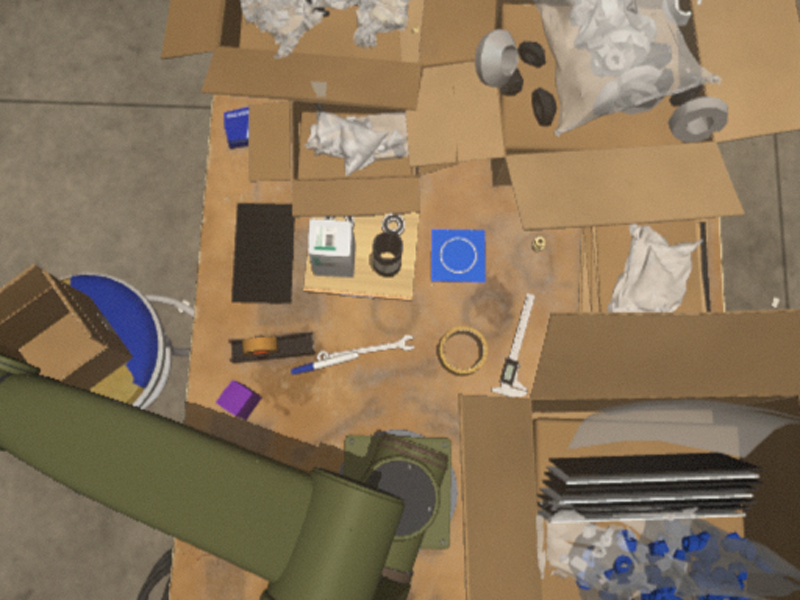

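View pics/side0.png

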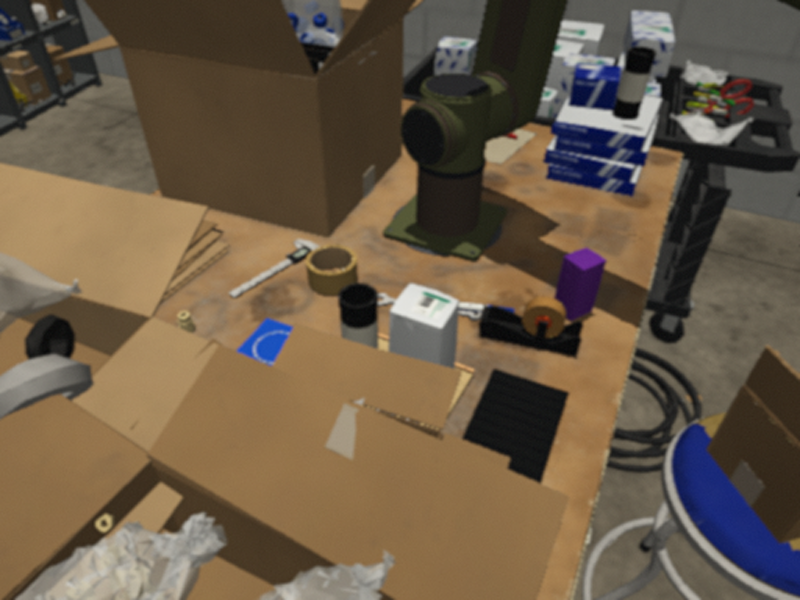

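Top view: board about (303-418, 205-300), carton front-left (330,245), sleeve front-right (388,250), mat (263,253), pad (458,255). I'll enlarge the work area.

Run:
```python
import numpy as np,cv2
f=np.load('top0.npy',allow_pickle=True).item()
im=f['frame'][110:210,135:275][:,:,::-1]   # offset u135 v110
im=cv2.resize(im,None,fx=5.7,fy=5.7,interpolation=cv2.INTER_CUBIC)
for k in range(0,140,20): cv2.putText(im,str(135+k),(int(k*5.7),8),0,.35,(0,255,255)); cv2.line(im,(int(k*5.7),0),(int(k*5.7),4),(0,255,255))
for k in range(0,100,20): cv2.putText(im,str(110+k),(0,int(k*5.7)+4),0,.35,(0,255,255))
cv2.imwrite('pics/c0.png',im); print(im.shape)
```

```text
(570, 798, 3)
```

View pics/c0.png

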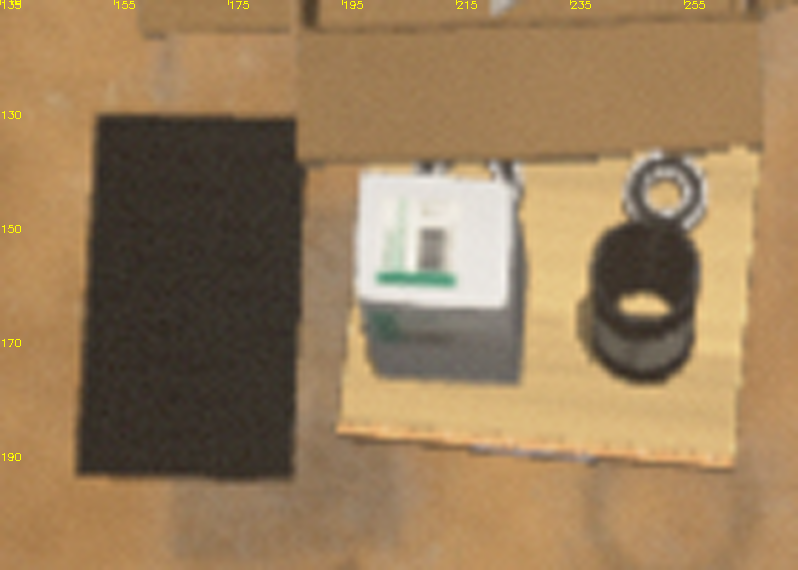

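The crop shows the small bearing at right-back (px 252,143). The large one shows only as slivers behind the carton at (208-226,138). A cardboard flap overhangs the back of the board, so I need its height from the side view.

Run:
```python
import numpy as np,cv2
f=np.load('side0.npy',allow_pickle=True).item()
im=f['frame'][170:310,120:370][:,:,::-1]
im=cv2.resize(im,None,fx=3.2,fy=3.2,interpolation=cv2.INTER_CUBIC)
for k in range(0,250,20): cv2.putText(im,str(120+k),(int(k*3.2),8),0,.35,(0,255,255))
for k in range(0,140,20): cv2.putText(im,str(170+k),(0,int(k*3.2)+4),0,.35,(0,255,255))
cv2.imwrite('pics/s0.png',im)
```

```text
(no output)
```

View pics/s0.png

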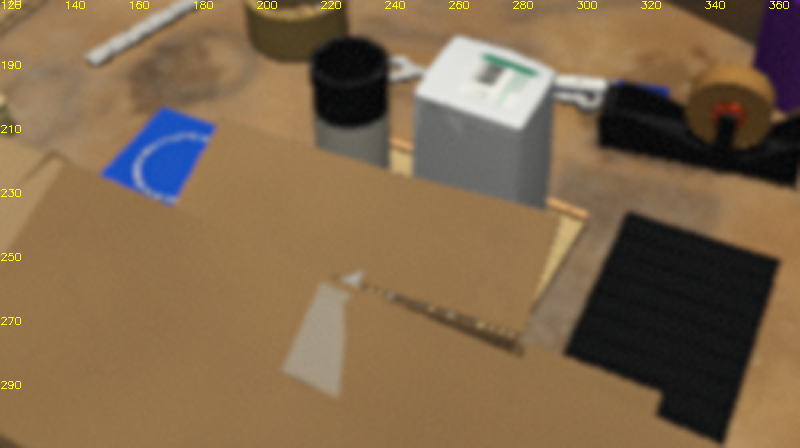

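```bash
cat > fit0.py <<'E'
from h import *
from scipy.optimize import least_squares as ls
T=np.load('top0.npy',allow_pickle=True).item();S=np.load('side0.npy',allow_pickle=True).item()
ct=lambda X,Y:np.array([135+(X+.5)/5.7-.5,110+(Y+.5)/5.7-.5])
cs=lambda X,Y:np.array([120+(X+.5)/3.2-.5,170+(Y+.5)/3.2-.5])
def tri(a,b):
    return ls(lambda X:np.r_[proj(T,X)-a,proj(S,X)-b],[.5,.2,.1])
for a,b in(((297,160),(560,215)),((763,148),(220,122))):
    r=tri(ct(*a),cs(*b));print('flap',r.x.round(3),r.fun.round(1))
# carton
def corners(p,z):
    c,s=np.cos(p[2]),np.sin(p[2]);return [np.array([p[0]+c*a-s*b,p[1]+s*a+c*b,z]) for a,b in((.5,.5),(.5,-.5),(-.5,-.5),(-.5,.5))for a,b in((a*.069,b*.079),)] if 0 else [np.array([p[0]+c*a*.079-s*b*.069,p[1]+s*a*.079+c*b*.069,z]) for a,b in((.5,.5),(.5,-.5),(-.5,-.5),(-.5,.5))]
def corn(p,z,lx,ly):
    c,s=np.cos(p[2]),np.sin(p[2]);return [np.array([p[0]+c*a*lx-s*b*ly,p[1]+s*a*lx+c*b*ly,z]) for a,b in((.5,.5),(.5,-.5),(-.5,-.5),(-.5,.5))]
tt=[ct(*q) for q in((360,172),(515,180),(508,308),(357,300))]; tb=[ct(520,382),ct(375,375)]
st=[cs(*q) for q in((520,130),(415,95),(455,37),(553,70))]
for lx,ly in((.069,.079),):
    def res(p,side=1):
        C=corn(p,.173,lx,ly);B=corn(p,.008,lx,ly)
        r=[proj(T,X)-q for X,q in zip(C,tt)]+[proj(T,X)-q for X,q in zip(B[2:],tb)]
        if side: r+=[proj(S,X)-q for X,q in zip(C,st)]
        return np.concatenate(r)
    for sd in(0,1):
        r=ls(res,[.5,.2,0],args=(sd,));print('carton',r.x.round(4),r.fun.round(1))
# top-only edges world
print('cart top pts',[ray(T,*q,.173)[:2].round(4).tolist() for q in tt],[ray(T,*q,.008)[:2].round(4).tolist() for q in tb])
# board, mat
bq=[((757,148),.008),((735,467),.007),((337,433),.007)]
print('board',[ray(T,*ct(*q),z)[:2].round(4).tolist() for q,z in bq])
mq=[ct(*q) for q in((96,115),(298,118),(293,478),(78,474))]
r=ls(lambda p:np.concatenate([proj(T,X)-q for X,q in zip(corn(p,.003,.21,.12),mq)]),[.5,.3,0]);print('mat',r.x.round(4),r.fun.round(1))
# sleeve: outline projected
th=np.linspace(0,2*np.pi,90)
def ext(F,p,z):
    return np.array([proj(F,[p[0]+.0285*np.cos(t),p[1]+.0285*np.sin(t),z]) for t in th])
def rs(p):
    a=ext(T,p,.148);b=ext(T,p,.008);c=ext(S,p,.148)
    L,R=ct(592,0)[0],ct(698,0)[0]
    return [a[:,0].min()-ct(592,0)[0],a[:,0].max()-ct(698,0)[0],b[:,1].max()-ct(0,382)[1],a[:,1].min()-ct(0,222)[1],
     c[:,0].min()-cs(311,0)[0],c[:,0].max()-cs(388,0)[0],c[:,1].min()-cs(0,37)[1]]
r=ls(rs,[.5,.1]);print('sleeve',r.x.round(4),r.fun.round(1))
print('small',ray(T,*ct(665,192),.022)[:2].round(4))
E
python3 fit0.py
```

```text
flap [0.502 0.214 0.13 ] [ 0.2 -0.   0.1  0. ]
flap [ 0.518 -0.027  0.126] [ 0.3 -0.2  0.2  0. ]
carton [ 0.4495  0.1378 -0.0153] [-0.1 -0.8  0.3 -0.8  0.1  0.1 -1.3  0.1  0.4  0.7  0.8  0.7]
carton [ 0.45    0.1383 -0.0069] [-0.4 -0.8  0.  -1.1  0.  -0.2 -1.4  0.1  0.3  0.5  0.7  0.7  0.3  0.2
 -2.3 -0.3 -0.7 -0.8  2.4 -0.8]
cart top pts [[0.4824, 0.1763], [0.481, 0.0985], [0.4147, 0.099], [0.4161, 0.1741]] [[0.4167, 0.1001], [0.4178, 0.1805]]
board [[0.5566, -0.0271], [0.3731, -0.0201], [0.3845, 0.1997]]
mat [0.462  0.286  0.0325] [-0.7 -0.2  1.  -0.6  0.1  0.  -0.4  0.6]
sleeve [0.4441 0.033 ] [-0.9  0.3  1.1 -1.2 -0.9  0.6 -0.7]
small [0.5246 0.0237]
```

```bash
cat >> h.py <<'E'
from scipy.spatial.transform import Rotation as Ro
def mv(p,yaw,tilt=0,off=None):
    """shift (mm) in tool axes and rotvec (deg) from now to world TCP p; tool yaw (deg), tilt (deg, leaning forward to +x)"""
    o=bot.get_obs();R0=Ro.from_euler('xyz',o['eef_rot'])
    R1=Ro.from_euler('y',-tilt,degrees=True)*Ro.from_euler('xyz',[180,0,yaw],degrees=True)
    print(p,'shift',(R0.inv().apply(np.array(p)-o['position'])*1e3).round(1),'turn',(R0.inv()*R1).as_rotvec(degrees=True).round(1))
E
python3 - <<'E'
exec(open('fit0.py').read().split('# carton')[0])
for a,b in(((188.3,114.5),cs(520,352)),):
    r=tri(np.array(a),b);print('hinge',r.x.round(3),r.fun.round(1))
p=[proj(S,[.502,.214,z]).round(0) for z in(.1,.13)];print(p)
# work pad ring, fitting
im=T['frame'].astype(int);m=((im[:,:,2]>150)&(im[:,:,0]<110)).astype(np.uint8);m[:, :270]=0;m[:,320:]=0;m[:130]=0;m[190:]=0
m=cv2.morphologyEx(m,cv2.MORPH_CLOSE,np.ones((5,5)));r=cv2.minAreaRect(np.argwhere(m)[:,::-1].astype(np.float32));print(r)
c=np.array(cv2.boxPoints(r));print([ray(T,*q,.004)[:2].round(4).tolist() for q in c],ray(T,*r[0],.004))
mv([.449,.138,.30],90-0.9)
E
```

```text
flap [0.502 0.214 0.13 ] [ 0.2 -0.   0.1  0. ]
flap [ 0.518 -0.027  0.126] [ 0.3 -0.2  0.2  0. ]
hinge [0.586 0.221 0.095] [-0.9  0.3 -0.6 -0. ]
[array([294., 247.]), array([295., 237.])]
((293.0, 163.5), (33.0, 34.0), 90.0)
[[0.5206, -0.0558], [0.5245, -0.1646], [0.416, -0.1656], [0.4122, -0.0584]] [ 0.46797343 -0.11110577  0.004     ]
[0.449, 0.138, 0.3] shift [-405.5 -412.5  -85.8] turn [-0.1  0.1 77.7]
```

>>> arm_command(steps=[[-40,-40,-85,0,0,8,88],[-405,-412,-86,0,0,77.7,88],[-405,-412,-86,0,0,77.7,88],[-405,-412,-86,0,0,77.7,88],[-405,-412,-86,0,0,77.7,88],[-405,-412,-86,0,0,77.7,88],[-405,-412,-86,0,0,77.7,88],[-405,-412,-86,0,0,77.7,88],[-405,-412,-86,0,0,77.7,88],[-405,-412,-86,0,0,77.7,88],[-405,-412,-86,0,0,77.7,88],[-405,-412,-86,0,0,77.7,88],[-405,-412,-86,0,0,77.7,88],[-405,-412,-86,0,0,77.7,88]], force=20)

```text
clock: 1.85
position: [0.4482, 0.14, 0.3006]
eef_rot: [-3.141, -0.0, 1.557]
ft_force: [-0.4, 0.1, -0.4]
finger_gap: 0.0839
grip_force: 0.0
```

Run:
```python
from h import *
o=bot.get_obs();print(o['clock'],o['position'].round(4),o['eef_rot'].round(4),o['joint_positions'].round(2),o['ft_force'].round(1))
f=grab('side','s1.png')
mv([.449,.138,.145],90-0.9)
```

```text
1.85 [0.4482 0.14   0.3006] [-3.1415e+00 -1.0000e-04  1.5567e+00] [ 0.19 -0.33  1.92  0.    1.54  0.2 ] [-0.4  0.1 -0.4]
[0.449, 0.138, 0.145] shift [ -1.9   0.7 155.7] turn [ 0.  -0.   0.1]
```

View pics/s1.png

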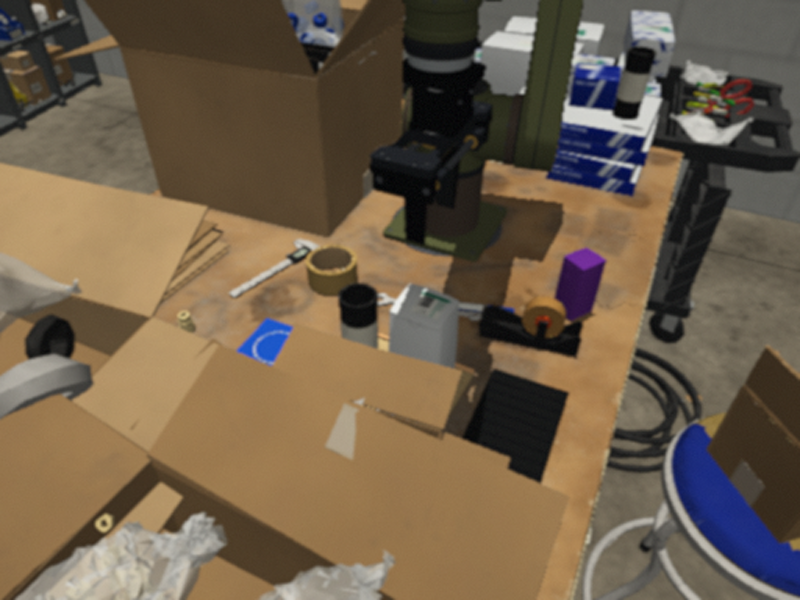

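The gripper is above the carton, at (415,200) in the image, with its long side along x. Nothing is in the way, so I'll descend.

>>> arm_command(steps=[[-2,0.7,50,0,0,0,88],[-2,0.7,90,0,0,0,88],[-2,0.7,115,0,0,0,88],[-2,0.7,130,0,0,0,88],[-2,0.7,145,0,0,0,88],[-2,0.7,155,0,0,0,88],[-2,0.7,155,0,0,0,88],[-2,0.7,155,0,0,0,88]])

```text
clock: 2.9
position: [0.45, 0.1371, 0.1465]
eef_rot: [3.14, -0.0, 1.555]
ft_force: [-0.4, 0.4, -0.5]
finger_gap: 0.0836
grip_force: 0.0
```

Run:
```python
from h import *
f=grab('side');g=grab('top')
a=cv2.resize(f['frame'][100:250,210:360],(400,400),interpolation=cv2.INTER_CUBIC);b=cv2.resize(g['frame'][100:220,170:290],(400,400),interpolation=cv2.INTER_CUBIC)
cv2.imwrite('pics/m2.png',np.hstack([a,b])[:,:,::-1])
o=bot.get_obs();print(o['position'].round(4),o['ft_force'].round(1))
```

```text
[0.45   0.1371 0.1466] [ 0.2 -0.5 -0. ]
```

View pics/m2.png

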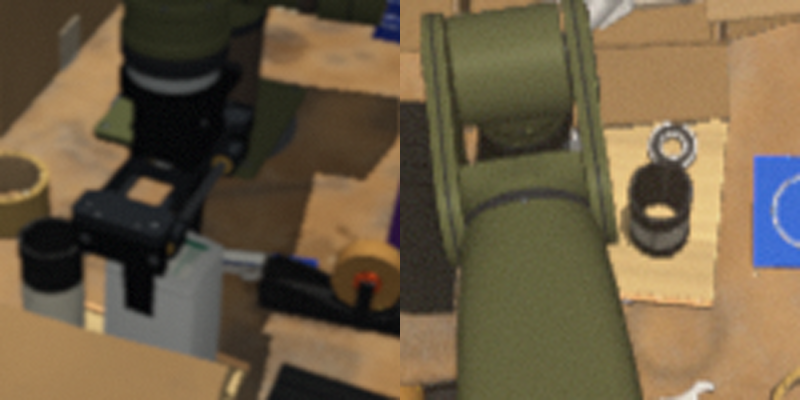

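The fingers straddle the carton, with the near one at (140,280) in the left panel. Closing now.

>>> arm_command(steps=[[0,0,0,0,0,0,70],[0,0,0,0,0,0,60],[0,0,0,0,0,0,50],[0,0,0,0,0,0,50],[0,0,0,0,0,0,50],[0,0,0,0,0,0,50]], force=25)

```text
clock: 3.75
position: [0.4495, 0.137, 0.1459]
eef_rot: [3.141, -0.0, 1.555]
ft_force: [-1.1, -0.3, 2.8]
finger_gap: 0.069
grip_force: 25.0
```

>>> arm_command(steps=[[0,0,-10,0,0,0,50],[0,0,-30,0,0,0,50],[0,0,-55,0,0,0,50],[0,0,-80,0,0,0,50],[20,-4,-90,0,0,0,50],[50,-14,-90,0,0,0,50],[85,-24,-90,0,0,0,50],[120,-34,-90,0,0,0,50],[145,-40,-90,0,0,0,50],[153,-40,-75,0,0,0,50],[153,-40,-50,0,0,0,50],[153,-40,-25,0,0,0,50],[153,-40,-10,0,0,0,50],[153,-40,-2,0,0,0,50],[153,-40,2,0,0,0,50],[153,-40,4,0,0,0,50],[153,-40,4,0,0,0,50]])

```text
clock: 5.88
position: [0.4122, 0.2908, 0.1423]
eef_rot: [3.141, -0.0, 1.555]
ft_force: [-0.1, 0.2, -3.3]
finger_gap: 0.0689
grip_force: 25.0
```

>>> arm_command(steps=[[0,0,0.7,0,0,0,50],[0,0,1.4,0,0,0,50],[0,0,1.4,0,0,0,50]])

```text
clock: 6.25
position: [0.4122, 0.2908, 0.141]
eef_rot: [3.141, -0.0, 1.555]
ft_force: [-0.1, -0.8, -0.1]
finger_gap: 0.0684
grip_force: 25.0
```

>>> arm_command(steps=[[0,0,0,0,0,0,75],[0,0,0,0,0,0,88],[0,0,0,0,0,0,90],[0,0,-15,0,0,0,90],[0,0,-50,0,0,0,90],[0,0,-100,0,0,0,95],[0,0,-140,0,0,0,100],[0,0,-140,0,0,0,100]])

```text
clock: 7.25
position: [0.4138, 0.2918, 0.2863]
eef_rot: [3.133, -0.005, 1.555]
ft_force: [0.6, -0.3, 0.6]
finger_gap: 0.0949
grip_force: 0.0
```

Run:
```python
from h import *
f=grab('top');np.save('top1.npy',f,allow_pickle=True)
im=cv2.resize(f['frame'][105:205,150:290],None,fx=5.7,fy=5.7,interpolation=cv2.INTER_CUBIC)
cv2.imwrite('pics/c3.png',im[:,:,::-1])
mv([.4441,.033,.25],180);mv([.4441,.033,.115],180)
```

```text
[0.4441, 0.033, 0.25] shift [-257.7   35.3   32.8] turn [  0.3   0.1 -90.9]
[0.4441, 0.033, 0.115] shift [-258.    34.7  167.8] turn [  0.3   0.1 -90.9]
```

View pics/c3.png

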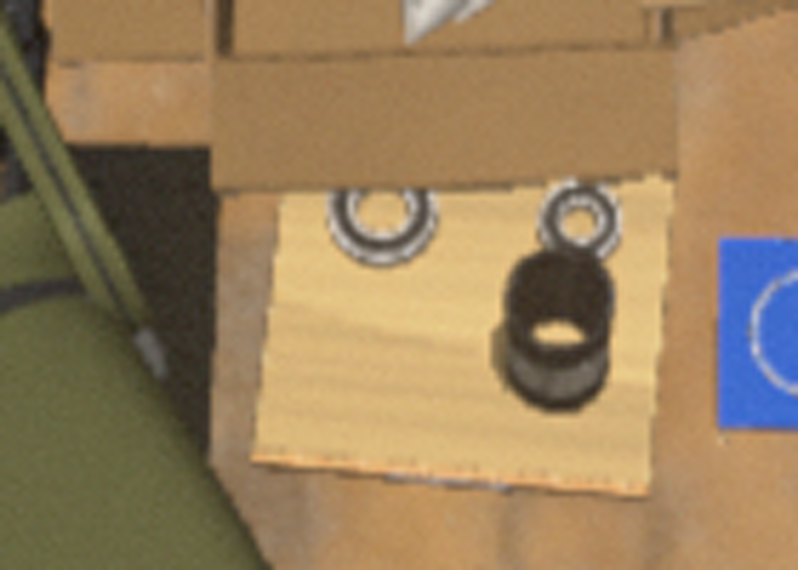

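The large bearing is in the left back place: crop x 328-438, lower rim at y 267, its back tucked under the flap. Next is the sleeve.

>>> arm_command(steps=[[-40,5,0,0,0,-10,100],[-258,35,10,0,0,-90.9,100],[-258,35,10,0,0,-90.9,100],[-258,35,10,0,0,-90.9,100],[-258,35,10,0,0,-90.9,100],[-258,35,10,0,0,-90.9,100],[-258,35,10,0,0,-90.9,100],[-258,35,10,0,0,-90.9,100],[-258,35,10,0,0,-90.9,100],[-258,35,10,0,0,-90.9,100],[-258,35,30,0,0,-90.9,100],[-258,35,30,0,0,-90.9,100]])

```text
clock: 8.8
position: [0.4411, 0.0322, 0.247]
eef_rot: [3.141, -0.005, 3.14]
ft_force: [-0.5, 0.3, -0.4]
finger_gap: 0.0952
grip_force: 0.0
```

Run:
```python
from h import *
f=grab('side');g=np.load('top1.npy',allow_pickle=True).item()
ct=lambda X,Y:np.array([150+(X+.5)/5.7-.5,105+(Y+.5)/5.7-.5])
print('bearing',ray(g,*ct(383,212),.022),'left',ray(g,*ct(328,212),.024),ray(g,*ct(438,212),.024),'front',ray(g,*ct(383,267),.016))
print('small',ray(g,*ct(580,220),.022))
a=cv2.resize(f['frame'][100:250,180:330],(600,600),interpolation=cv2.INTER_CUBIC)
cv2.imwrite('pics/m4.png',a[:,:,::-1])
o=bot.get_obs();print(o['position'].round(4),o['eef_rot'].round(3),o['ft_force'].round(1))
mv([.4441,.033,.115],180)
```

```text
bearing [0.52567987 0.13302774 0.022     ] left [0.5239701  0.16339316 0.024     ] [0.52613509 0.10236072 0.024     ] front [0.49569553 0.13195314 0.016     ]
small [0.52492695 0.02341521 0.022     ]
[0.4417 0.0322 0.2482] [ 3.141 -0.004  3.14 ] [ 0.3 -0.4  0.7]
[0.4441, 0.033, 0.115] shift [ -2.9   0.8 133.2] turn [ 0.  -0.2 -0.1]
```

View pics/m4.png

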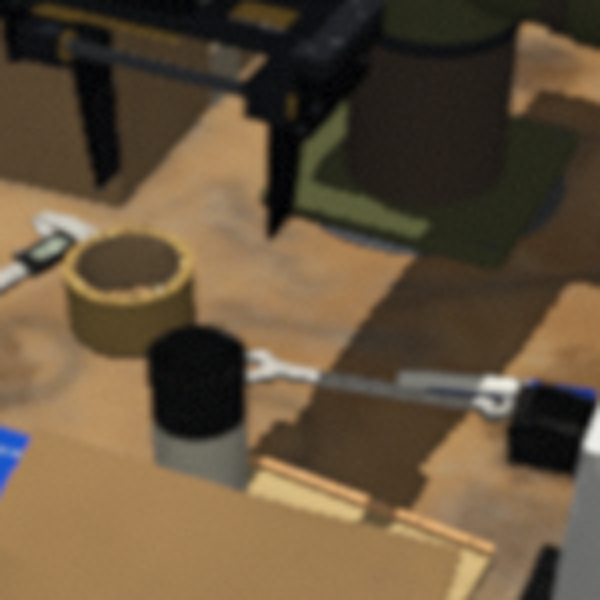

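The fingers straddle the sleeve evenly, their tips at (105,180) and (275,230) above the sleeve at (197,345). Descending and closing.

>>> arm_command(steps=[[-3,0.8,50,0,0,0,100],[-3,0.8,90,0,0,0,100],[-3,0.8,115,0,0,0,100],[-3,0.8,130,0,0,0,100],[-3,0.8,133,0,0,0,100],[-3,0.8,133,0,0,0,70],[-3,0.8,133,0,0,0,60],[-3,0.8,133,0,0,0,45],[-3,0.8,133,0,0,0,40],[-3,0.8,133,0,0,0,40],[-3,0.8,133,0,0,0,40]], force=15)

```text
clock: 10.22
position: [0.4459, 0.0329, 0.1176]
eef_rot: [3.142, 0.0, 3.141]
ft_force: [-0.2, -0.8, 1.0]
finger_gap: 0.0562
grip_force: 15.0
```

>>> arm_command(steps=[[0,0,-10,0,0,0,40],[0,0,-40,0,0,0,40],[0,0,-80,0,0,0,40],[0,0,-120,0,0,0,40],[0,0,-160,0,0,0,40],[0,20,-182,0,0,0,40],[-20,60,-182,0,0,0,40],[-40,110,-182,0,0,0,40],[-64,160,-182,0,0,0,40],[-64,210,-182,0,0,0,40],[-64,245,-182,0,0,0,40],[-64,259,-175,0,0,0,40],[-64,259,-140,0,0,0,40],[-64,259,-100,0,0,0,40],[-64,259,-60,0,0,0,40],[-64,259,-30,0,0,0,40],[-64,259,-12,0,0,0,40],[-64,259,-3,0,0,0,40],[-64,259,2,0,0,0,40],[-64,259,2,0,0,0,40]])

```text
clock: 12.72
position: [0.5103, 0.292, 0.116]
eef_rot: [3.141, 0.001, 3.141]
ft_force: [-1.0, 1.0, -1.3]
finger_gap: 0.0564
grip_force: 15.0
```

>>> arm_command(steps=[[0,0,1,0,0,0,40],[0,0,2,0,0,0,40],[0,0,3,0,0,0,40],[0,0,3,0,0,0,40]])

```text
clock: 13.22
position: [0.5101, 0.292, 0.1129]
eef_rot: [3.141, 0.001, 3.141]
ft_force: [-0.8, -0.1, -0.2]
finger_gap: 0.0561
grip_force: 15.0
```

>>> arm_command(steps=[[0,0,0,0,0,0,60],[0,0,0,0,0,0,75],[0,0,0,0,0,0,78],[0,0,-30,0,0,0,78],[0,0,-90,0,0,0,78],[0,0,-150,0,0,0,78],[0,0,-190,0,0,0,90],[0,0,-190,0,0,0,100]])

```text
clock: 14.22
position: [0.5116, 0.2927, 0.3077]
eef_rot: [3.138, 0.008, 3.141]
ft_force: [0.5, -0.0, 0.4]
finger_gap: 0.0886
grip_force: 0.0
```

Run:
```python
from h import *
f=grab('side');g=grab('top')
a=cv2.resize(f['frame'][150:310,240:400],(400,400),interpolation=cv2.INTER_CUBIC);b=cv2.resize(g['frame'][100:220,130:250],(400,400),interpolation=cv2.INTER_CUBIC)
cv2.imwrite('pics/m5.png',np.hstack([a,b])[:,:,::-1])
mv([.38,.133,.20],180,45)
```

```text
[0.38, 0.133, 0.2] shift [ 129.7 -158.9  102. ] turn [ -0. -45.  -0.]
```

View pics/m5.png

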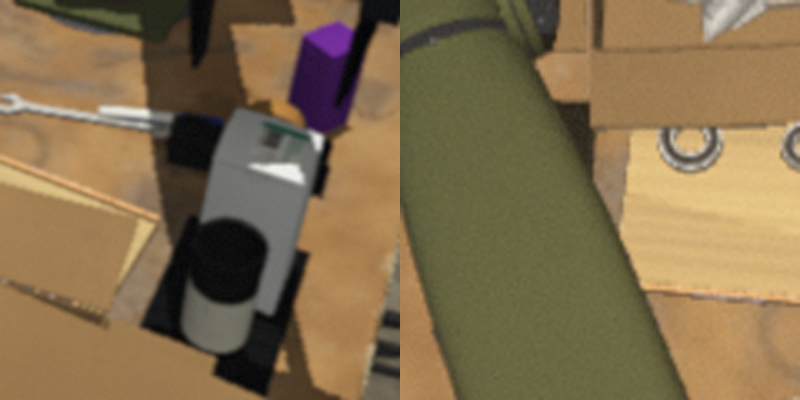

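Carton and sleeve both stand upright on the mat, and both bearings are untouched. Now the tilted approach to the bearing under the flap.

>>> arm_command(steps=[[30,-40,0,0,0,0,100],[70,-90,0,0,-8,0,100],[110,-140,0,0,-18,0,100],[130,-159,0,0,-27,0,100],[130,-159,40,0,-36,0,100],[130,-159,80,0,-45,0,100],[130,-159,102,0,-45,0,100],[130,-159,102,0,-45,0,100],[130,-159,102,0,-45,0,100],[130,-159,102,0,-45,0,100]])

```text
clock: 15.58
position: [0.3908, 0.1404, 0.2038]
eef_rot: [-3.139, 0.786, 3.138]
ft_force: [-0.1, 0.2, 0.3]
finger_gap: 0.0953
grip_force: 0.0
```

Run:
```python
from h import *
o=bot.get_obs();print(o['clock'],o['position'].round(4),o['eef_rot'].round(3),o['joint_positions'].round(2))
mv([.446,.133,.103],180,45);mv([.531,.133,.018],180,45)
```

```text
15.575 [0.3908 0.1404 0.2038] [-3.139  0.786  3.138] [ 0.42 -1.02  2.6  -0.4   0.86 -0.99]
[0.446, 0.133, 0.103] shift [ 32.2  -6.9 110.3] turn [-0.3  0.  -0.2]
[0.531, 0.133, 0.018] shift [ 32.2  -6.3 230.5] turn [-0.3  0.  -0.2]
```

>>> arm_command(steps=[[32,-7,40,0,0,0,100],[32,-7,80,0,0,0,100],[32,-7,110,0,0,0,100],[32,-7,110,0,0,0,100],[32,-7,110,0,0,0,100]])

```text
clock: 16.2
position: [0.4449, 0.1328, 0.1007]
eef_rot: [-3.137, 0.783, 3.14]
ft_force: [-0.1, 0.1, 0.2]
finger_gap: 0.0949
grip_force: 0.0
```

Run:
```python
from h import *
o=bot.get_obs();print(o['clock'],o['position'].round(4),o['eef_rot'].round(3),o['joint_positions'].round(2))
mv([.486,.133,.063],180,45);mv([.531,.133,.018],180,45)
f=grab('side');g=grab('top')
a=cv2.resize(f['frame'][120:250,200:330],(400,400),interpolation=cv2.INTER_CUBIC);b=cv2.resize(g['frame'][100:220,170:290],(400,400),interpolation=cv2.INTER_CUBIC)
cv2.imwrite('pics/m6.png',np.hstack([a,b])[:,:,::-1])
```

```text
16.2 [0.4449 0.1328 0.1007] [-3.137  0.783  3.14 ] [ 0.32 -0.68  2.63 -0.5   0.49 -0.89]
[0.486, 0.133, 0.063] shift [-2.5  0.5 55.7] turn [-0.3 -0.1 -0.1]
[0.531, 0.133, 0.018] shift [ -2.7   0.9 119.3] turn [-0.3 -0.1 -0.1]
```

View pics/m6.png

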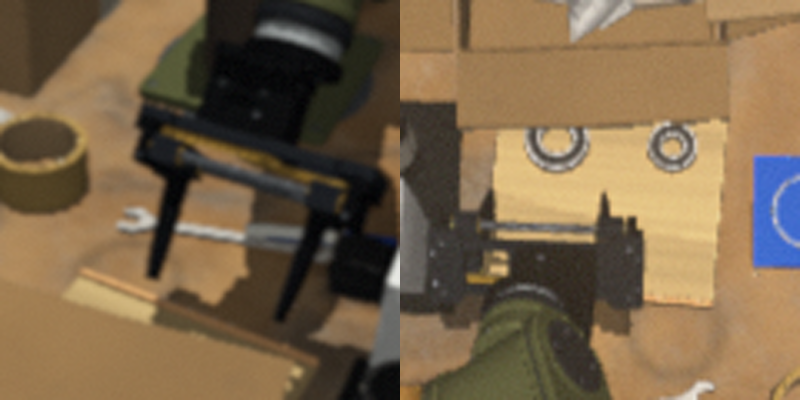

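Fingertips at (489,200) and (603,195) in the right panel line up with the bearing at (557,145), and the flap is clear. I'll advance half way.

>>> arm_command(steps=[[-2.6,0.5,30,0,0,0,100],[-2.6,0.5,56,0,0,0,100],[-2.6,0.5,75,0,0,0,100],[-2.6,0.5,75,0,0,0,100]])

```text
clock: 16.8
position: [0.4937, 0.1392, 0.0578]
eef_rot: [-3.122, 0.774, -3.141]
ft_force: [-0.6, 0.5, 0.4]
finger_gap: 0.0951
grip_force: 0.0
```

Run:
```python
from h import *
o=bot.get_obs();print(o['clock'],o['position'].round(4),o['eef_rot'].round(3),o['joint_positions'].round(2),o['ft_force'].round(1))
mv([.531,.133,.018],180,45)
```

```text
16.8 [0.4937 0.1392 0.0578] [-3.122  0.774 -3.141] [ 0.3  -0.37  2.54 -0.79  0.32 -0.59] [-0.6  0.5  0.4]
[0.531, 0.133, 0.018] shift [ 1.2 -5.2 54.6] turn [-1.1 -0.6  0. ]
```

Joint 5 is at its limit (0.32), so a 45° tilt doesn't reach. I'll fit a quick kinematic model from the recorded poses to choose tilt and azimuth with flap clearance.

```bash
cat > kin.py <<'E'
import numpy as np
from h import bot
from scipy.optimize import least_squares as ls
from scipy.spatial.transform import Rotation as Ro
Y=lambda a:Ro.from_euler('y',a);Z=lambda a:Ro.from_euler('z',a)
o=bot.get_obs()
D=[([1.257402,.124461,1.65152,0,1.367517,-.0826],(.14854,.63220,.21351)),([.19,-.33,1.92,0,1.54,.2],(.4482,.14,.3006)),([.42,-1.02,2.6,-.4,.86,-.99],(.3908,.1404,.2038)),([.32,-.68,2.63,-.5,.49,-.89],(.4449,.1328,.1007)),(o['joint_positions'],o['position'])]
def fk(q,k):
    a0,h,L2,e,L3,Lt,lat=k
    R1=Z(q[0]);R2=R1*Y(q[1]);R3=R1*Y(q[1]+q[2]);R=R3*Z(q[3])*Y(q[4])*Z(q[5])
    return R1.apply([a0,lat,h])+R2.apply([0,0,L2])+R3.apply([e,0,L3])+R.apply([0,0,Lt]),R
r=ls(lambda k:np.concatenate([[0.03*v for v in (k-np.array([0,.3,.4,0,.4,.25,.054]))*.1]]+[fk(q,k)[0]-p for q,p in D]),[0,.3,.4,0,.4,.25,.054])
K=r.x
def ik(p,R,q0):
    lo=[-2.61,-1.02,.03,-1.35,.05,-2.91];hi=[2.61,2.33,2.71,4.49,2.68,2.91]
    def f(q):
        P,Q=fk(q,K);return np.r_[(P-p)*5,(C*R0.inv()*0 if 0 else (Q*OFF).inv()*R).as_rotvec()] if 0 else np.r_[(P-p)*5,((Q*OFF).inv()*R).as_rotvec()]
    return ls(f,q0,bounds=(lo,hi))
OFF=fk(o['joint_positions'],K)[1].inv()*Ro.from_euler('xyz',o['eef_rot'])
def tool(T,az): # d pitched T from down, azimuth az (deg)
    return Ro.from_euler('z',az,degrees=True)*Ro.from_euler('y',-T,degrees=True)*Ro.from_euler('xyz',[180,0,180],degrees=True)
def clear(p,R):
    # sample body box surface (upper face), distance to flap plane below edge
    A=np.array([.507+.0,.133,.129]);m=1
    out=9
    for y in np.linspace(-.09,.09,19):
        for x in(-.0375,.0375):
            for z in np.linspace(-.078,-.25,60):
                P=p+R.apply([x,y,z])
                if P[1]>.222:continue
                xe=.502+(.214-P[1])*.0664;ze=.13-(.214-P[1])*.0166
                s=-.42; n=np.array([.387,.922]) # flap plane slope
                v=np.array([P[0]-xe,P[2]-ze])
                dd=-(v@n) if v[0]>-.42*v[1]*-1*0 -.0 and (v@np.array([.922,-.387]))>0 else np.hypot(*v)
                out=min(out,dd)
    return out
E
python3 - <<'E'
from kin import *
from h import *
print(K.round(3),abs(r.fun).max().round(4),OFF.as_rotvec(degrees=True).round(1))
for T in(28,32,36,40,44):
  for az in(0,-6,-12,-18):
    R=tool(T,az);p=np.array([.529,.133,.0175])
    s=ik(p,R,o['joint_positions']);print(T,az,'q5 %.2f q4 %.2f q3 %.2f err %.4f'%(s.x[4],s.x[3],s.x[2],abs(s.fun).max()),'clear %.1f'%(clear(p,R)*1e3))
E
```

```text
[0.006 0.216 0.452 0.039 0.605 0.29  0.053] 0.0016 [ 0. -0. 90.]
28 0 q5 0.47 q4 -0.21 q3 2.34 err 0.0000 clear -10.9
28 -6 q5 0.49 q4 -0.33 q3 2.32 err 0.0000 clear -19.7
28 -12 q5 0.53 q4 -0.43 q3 2.31 err 0.0000 clear -30.6
28 -18 q5 0.58 q4 -0.51 q3 2.29 err 0.0000 clear -41.5
32 0 q5 0.38 q4 -0.29 q3 2.38 err 0.0000 clear -0.8
32 -6 q5 0.42 q4 -0.46 q3 2.36 err 0.0000 clear -9.2
32 -12 q5 0.48 q4 -0.58 q3 2.34 err 0.0000 clear -17.7
32 -18 q5 0.54 q4 -0.65 q3 2.32 err 0.0000 clear -26.4
36 0 q5 0.31 q4 -0.43 q3 2.41 err 0.0000 clear 6.8
36 -6 q5 0.36 q4 -0.63 q3 2.40 err 0.0000 clear 0.8
36 -12 q5 0.43 q4 -0.76 q3 2.38 err 0.0000 clear -8.7
36 -18 q5 0.51 q4 -0.82 q3 2.35 err 0.0000 clear -14.1
40 0 q5 0.23 q4 -0.67 q3 2.45 err 0.0000 clear 14.2
40 -6 q5 0.31 q4 -0.88 q3 2.43 err 0.0000 clear 7.5
40 -12 q5 0.40 q4 -0.98 q3 2.41 err 0.0000 clear 0.7
40 -18 q5 0.50 q4 -1.01 q3 2.38 err 0.0000 clear -3.7
44 0 q5 0.18 q4 -1.10 q3 2.48 err 0.0000 clear 21.3
44 -6 q5 0.29 q4 -1.21 q3 2.46 err 0.0000 clear 15.0
44 -12 q5 0.40 q4 -1.23 q3 2.43 err 0.0000 clear 8.2
44 -18 q5 0.50 q4 -1.21 q3 2.40 err 0.0000 clear 3.8
```

```bash
cat >> h.py <<'E'
def mvR(p,R1):
    o=bot.get_obs();R0=Ro.from_euler('xyz',o['eef_rot'])
    print(np.round(p,4),'shift',(R0.inv().apply(np.array(p)-o['position'])*1e3).round(1),'turn',(R0.inv()*R1).as_rotvec(degrees=True).round(1))
E
python3 - <<'E'
from kin import *
from h import *
R=tool(44,-9);P=np.array([.529,.133,.0175])
for b in(.1,.06,.03,0):
    p=P-b*R.apply([0,0,1]);s=ik(p,R,o['joint_positions']);print(b,s.x.round(2),abs(s.fun).max().round(4),(clear(p,R)*1e3).round(1));mvR(p,R)
E
```

```text
0.1 [ 0.42 -0.49  2.55 -0.8   0.56 -0.41] 0.0 70.8
[0.4604 0.1439 0.0894] shift [  1.7   3.7 -46. ] turn [5.2 0.4 6.5]
0.06 [ 0.38 -0.35  2.51 -0.93  0.46 -0.29] 0.0 32.8
[0.4878 0.1395 0.0607] shift [ 2.2  0.2 -6.2] turn [5.2 0.4 6.5]
0.03 [ 0.35 -0.24  2.48 -1.06  0.39 -0.17] 0.0 11.7
[0.5084 0.1363 0.0391] shift [ 2.6 -2.5 23.7] turn [5.2 0.4 6.5]
0 [ 0.32 -0.14  2.45 -1.22  0.34 -0.01] 0.0 11.6
[0.529  0.133  0.0175] shift [ 2.9 -5.2 53.6] turn [5.2 0.4 6.5]
```

>>> arm_command(steps=[[2,2,-30,2.6,0.2,3,100],[2,2,-30,5.2,0.4,6.5,100],[2,0,-6,5.2,0.4,6.5,100],[2,0,-6,5.2,0.4,6.5,100],[2,0,-6,5.2,0.4,6.5,100]])

```text
clock: 17.42
position: [0.4871, 0.1387, 0.06]
eef_rot: [3.142, 0.767, 2.982]
ft_force: [0.6, 0.0, 0.4]
finger_gap: 0.0951
grip_force: 0.0
```

Run:
```python
from kin import *
from h import *
R=tool(44,-9);P=np.array([.529,.133,.0175])
print(o['position'].round(4),o['joint_positions'].round(2),o['ft_force'].round(1))
for b in(.03,.01,0): mvR(P-b*R.apply([0,0,1]),R)
f=grab('top');im=cv2.resize(f['frame'][110:180,180:280],None,fx=6,fy=6,interpolation=cv2.INTER_CUBIC)
cv2.imwrite('pics/m7.png',im[:,:,::-1])
```

```text
[0.4871 0.1387 0.06  ] [ 0.38 -0.35  2.51 -0.93  0.46 -0.29] [0.6 0.  0.4]
[0.5084 0.1363 0.0391] shift [-0.9  1.  29.9] turn [-0.1 -0.  -0.1]
[0.5221 0.1341 0.0247] shift [-0.9  1.  49.9] turn [-0.1 -0.  -0.1]
[0.529  0.133  0.0175] shift [-0.9  1.  59.9] turn [-0.1 -0.  -0.1]
```

View pics/m7.png

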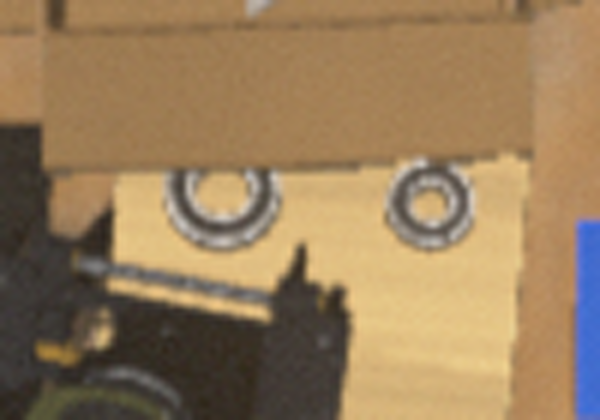

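Tips at (105,210) and (300,245) straddle the bearing, centred at (222,193). Advancing under the flap.

>>> arm_command(steps=[[-0.9,1,15,0,0,0,100],[-0.9,1,30,0,0,0,100],[-0.9,1,42,0,0,0,100],[-0.9,1,50,0,0,0,100],[-0.9,1,57,0,0,0,100],[-0.9,1,57,0,0,0,100]])

```text
clock: 18.23
position: [0.5272, 0.1331, 0.0191]
eef_rot: [-3.141, 0.767, 2.983]
ft_force: [-0.1, 1.3, 0.3]
finger_gap: 0.0952
grip_force: 0.0
```

>>> arm_command(steps=[[1.2,0,1.2,0,0,0,100],[1.2,0,1.2,0,0,0,85],[1.2,0,1.2,0,0,0,75],[1.2,0,1.2,0,0,0,65],[1.2,0,1.2,0,0,0,55],[1.2,0,1.2,0,0,0,50],[1.2,0,1.2,0,0,0,50]], force=20)

```text
clock: 19.1
position: [0.5271, 0.1334, 0.017]
eef_rot: [-3.141, 0.766, 2.983]
ft_force: [-0.5, 0.9, 0.4]
finger_gap: 0.0605
grip_force: 20.0
```

Run:
```python
from h import *
f=grab('top');im=cv2.resize(f['frame'][110:180,180:280],None,fx=6,fy=6,interpolation=cv2.INTER_CUBIC)
cv2.imwrite('pics/m8.png',im[:,:,::-1])
```

```text
(no output)
```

View pics/m8.png

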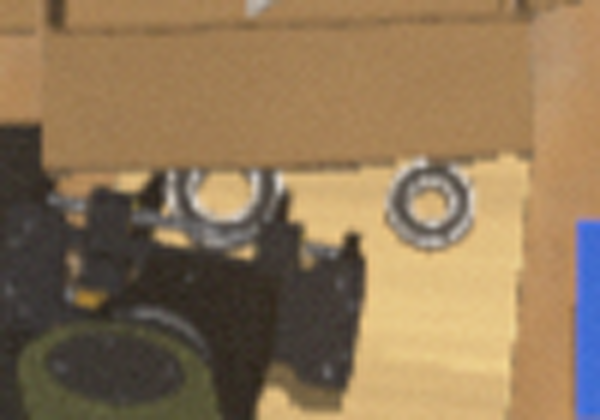

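>>> arm_command(steps=[[0,0,0,0,0,0,45],[0,0,-3,0,0,0,45],[0,0,-8,0,0,0,45],[0,0,-14,0,0,0,45],[0,0,-14,0,0,0,45]], force=35)

```text
clock: 19.77
position: [0.5174, 0.1349, 0.0275]
eef_rot: [-3.141, 0.767, 2.983]
ft_force: [-1.2, 0.2, -2.0]
finger_gap: 0.06
grip_force: 35.0
```

Run:
```python
from kin import *
from h import *
print(o['position'].round(4))
R0=Ro.from_euler('xyz',o['eef_rot']);print(R0.apply([0,0,1]).round(3))
q0=o['joint_positions']
for az in(-9,-25,-37):
  R=Ro.from_euler('z',az+9,degrees=True)*R0
  for p in((.467,-.111,.10),(.467,-.111,.02)):
    s=ik(np.array(p),R,q0);print(az,p,s.x.round(2),abs(s.fun).max().round(4))
    mvR(p,R)
p=np.array(o['position'])-.09*R0.apply([0,0,1]);s=ik(p,R0,q0);print(p.round(3),s.x.round(2),abs(s.fun).max().round(4))
```

```text
[0.5174 0.1349 0.0275]
[ 0.685 -0.11  -0.72 ]
-9 (0.467, -0.111, 0.1) [-0.48 -0.66  2.62  0.48  0.49 -2.23] 0.0
[ 0.467 -0.111  0.1  ] shift [ -42.5 -250.8  -59.6] turn [0. 0. 0.]
-9 (0.467, -0.111, 0.02) [-0.48 -0.44  2.65  0.89  0.28 -2.67] 0.0
[ 0.467 -0.111  0.02 ] shift [  13.  -250.8   -2. ] turn [0. 0. 0.]
-25 (0.467, -0.111, 0.1) [-0.28 -0.64  2.6  -0.27  0.43 -1.2 ] 0.0
[ 0.467 -0.111  0.1  ] shift [ -42.5 -250.8  -59.6] turn [11.1  0.  11.5]
-25 (0.467, -0.111, 0.02) [-0.28 -0.41  2.64 -0.64  0.19 -0.83] 0.0
[ 0.467 -0.111  0.02 ] shift [  13.  -250.8   -2. ] turn [11.1  0.  11.5]
-37 (0.467, -0.111, 0.1) [-0.14 -0.55  2.56 -0.71  0.55 -0.56] 0.0
[ 0.467 -0.111  0.1  ] shift [ -42.5 -250.8  -59.6] turn [19.4  0.  20.2]
-37 (0.467, -0.111, 0.02) [-0.14 -0.33  2.59 -1.1   0.39 -0.13] 0.0
[ 0.467 -0.111  0.02 ] shift [  13.  -250.8   -2. ] turn [19.4  0.  20.2]
[0.456 0.145 0.092] [ 0.43 -0.51  2.55 -0.79  0.58 -0.42] 0.0
```

>>> arm_command(steps=[[0,0,-20,0,0,0,45],[0,0,-50,0,0,0,45],[0,0,-80,0,0,0,45],[-2,-10,-90,0,0,0,45],[-8,-35,-88,2.4,0,2.5,45],[-14,-65,-84,4.9,0,5.1,45],[-20,-100,-80,7.3,0,7.6,45],[-26,-135,-75,9.7,0,10.1,45],[-31,-170,-70,12.1,0,12.6,45],[-36,-205,-66,14.6,0,15.2,45],[-40,-235,-62,17,0,17.7,45],[-42,-251,-60,19.4,0,20.2,45],[-42,-251,-60,19.4,0,20.2,45],[-42,-251,-60,19.4,0,20.2,45]])

```text
clock: 21.52
position: [0.4663, -0.1108, 0.0993]
eef_rot: [-3.141, 0.766, 2.495]
ft_force: [-0.5, -0.1, -1.3]
finger_gap: 0.0599
grip_force: 35.0
```

Run:
```python
from kin import *
from h import *
print(o['clock'],o['position'].round(4),o['joint_positions'].round(2),o['ft_force'].round(1),o['finger_gap'])
f=grab('top');s=grab('side')
a=cv2.resize(f['frame'][125:205,240:340],(500,400),interpolation=cv2.INTER_CUBIC);b=cv2.resize(s['frame'][130:250,100:190],(300,400),interpolation=cv2.INTER_CUBIC)
cv2.imwrite('pics/m9.png',np.hstack([a,b])[:,:,::-1])
np.save('top9.npy',f,allow_pickle=True)
```

```text
21.525 [ 0.4663 -0.1108  0.0993] [-0.14 -0.55  2.56 -0.71  0.55 -0.56] [-0.5 -0.1 -1.3] 0.059941409204823305
```

View pics/m9.png

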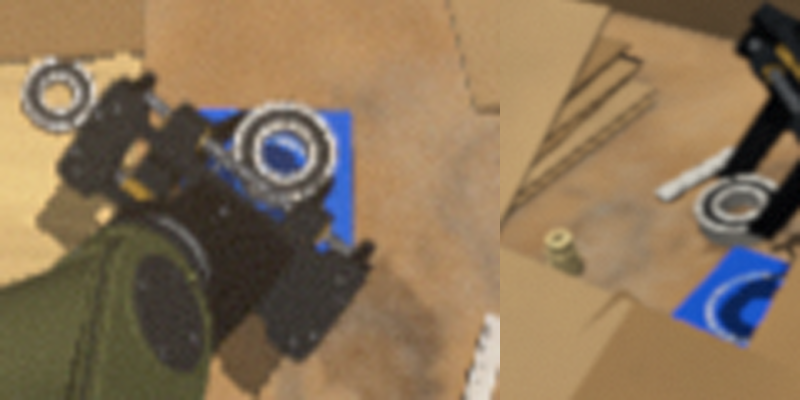

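Bearing held level, about centred at (285,153) in the left panel. Computing the offset to the ring centre.

Run:
```python
from h import *
f=np.load('top9.npy',allow_pickle=True).item();T=np.load('top0.npy',allow_pickle=True).item()
c=ray(f,240+(285.5)/5-.5,125+153.5/5-.5,.104);print(c)
o=bot.get_obs();d=c[:2]-o['position'][:2];print('bearing-TCP',d)
# ring centre by bright pixels in pad
im=T['frame'].astype(int)[145:183,275:312];m=(im.min(2)>130).astype(np.uint8)
pts=np.argwhere(m)[:,::-1].astype(np.float32)+[275,145];e=cv2.fitEllipse(pts.astype(np.float32));print(e)
r=ray(T,*e[0],.004);print(r)
R=Ro.from_euler('xyz',o['eef_rot'])
for z in(.035,.0135): mvR([r[0]-d[0],r[1]-d[1],z],R)
```

```text
[ 0.46671381 -0.11281108  0.104     ]
bearing-TCP [ 0.00035088 -0.00224607]
((291.5710754394531, 159.79107666015625), (22.19415283203125, 31.88956642150879), 153.4323272705078)
[ 0.48001648 -0.10635807  0.004     ]
[ 0.4797 -0.1041  0.035 ] shift [39.8 13.2 51.1] turn [0. 0. 0.]
[ 0.4797 -0.1041  0.0135] shift [54.7 13.2 66.5] turn [0. 0. 0.]
```

Run:
```python
from h import *
o=bot.get_obs();R=Ro.from_euler('xyz',o['eef_rot'])
for z in(.035,.0145): mvR([.4677,-.1088,z],R)
```

```text
[ 0.4677 -0.1088  0.035 ] shift [44.7  2.2 46.4] turn [0. 0. 0.]
[ 0.4677 -0.1088  0.0145] shift [58.9  2.2 61.2] turn [0. 0. 0.]
```

>>> arm_command(steps=[[15,2,15,0,0,0,45],[30,2.2,31,0,0,0,45],[44.7,2.2,46.4,0,0,0,45],[52,2.2,54,0,0,0,45],[57,2.2,59,0,0,0,45],[58.9,2.2,61.2,0,0,0,45],[58.9,2.2,61.2,0,0,0,45],[58.9,2.2,61.2,0,0,0,45]])

```text
clock: 22.62
position: [0.4683, -0.1093, 0.0152]
eef_rot: [3.141, 0.767, 2.493]
ft_force: [1.0, -0.0, -0.8]
finger_gap: 0.0602
grip_force: 35.0
```

Run:
```python
from h import *
o=bot.get_obs();print(o['position'].round(4),o['ft_force'].round(1),o['joint_positions'].round(2))
f=grab('top');im=cv2.resize(f['frame'][140:190,260:325],None,fx=9,fy=9,interpolation=cv2.INTER_CUBIC);cv2.imwrite('pics/m10.png',im[:,:,::-1])
```

```text
[ 0.4683 -0.1093  0.0152] [ 1.  -0.  -0.8] [-0.13 -0.31  2.58 -1.13  0.39 -0.08]
```

View pics/m10.png

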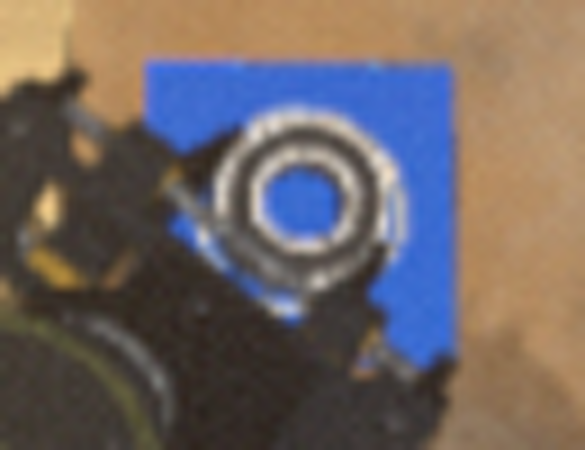

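The bearing, at (303,200) for its top face, is centred in the ring once height parallax is removed. Lowering the last 2 mm and releasing.

>>> arm_command(steps=[[0.7,0,0.7,0,0,0,45],[1.5,0,1.5,0,0,0,45],[1.5,0,1.5,0,0,0,45]])

```text
clock: 23.05
position: [0.4682, -0.1095, 0.013]
eef_rot: [-3.141, 0.767, 2.494]
ft_force: [-0.1, -0.1, 0.3]
finger_gap: 0.0603
grip_force: 35.0
```

>>> arm_command(steps=[[0.4,0,0.4,0,0,0,45],[0.4,0,0.4,0,0,0,66],[0.4,0,0.4,0,0,0,75],[0.4,0,0.4,0,0,0,90],[0.4,0,0.4,0,0,0,100],[0,0,-15,0,0,0,100],[0,0,-50,0,0,0,100],[0,0,-100,0,0,0,100],[0,0,-140,0,0,0,100],[0,0,-140,0,0,0,100]])

```text
clock: 24.3
position: [0.392, -0.0495, 0.1177]
eef_rot: [3.132, 0.774, 2.49]
ft_force: [0.0, 0.7, -0.5]
finger_gap: 0.0954
grip_force: 0.0
```

Run:
```python
from kin import *
from h import *
print(o['position'].round(4),o['joint_positions'].round(2))
f=grab('top');im=cv2.resize(f['frame'][110:210,130:330],None,fx=4,fy=4,interpolation=cv2.INTER_CUBIC);cv2.imwrite('pics/m11.png',im[:,:,::-1])
mv([.40,.08,.33],180);mv([.5101,.292,.32],180);mv([.5101,.292,.1129],180)
```

```text
[ 0.392  -0.0495  0.1177] [ 0.08 -0.91  2.7  -0.67  0.84 -0.51]
[0.4, 0.08, 0.33] shift [ -98.1  109.9 -203.6] turn [-14.1  42.6 -35.2]
[0.5101, 0.292, 0.32] shift [ -62.   345.4 -223.6] turn [-14.1  42.6 -35.2]
[0.5101, 0.292, 0.1129] shift [ 82.2 344.7 -75. ] turn [-14.1  42.6 -35.2]
```

View pics/m11.png

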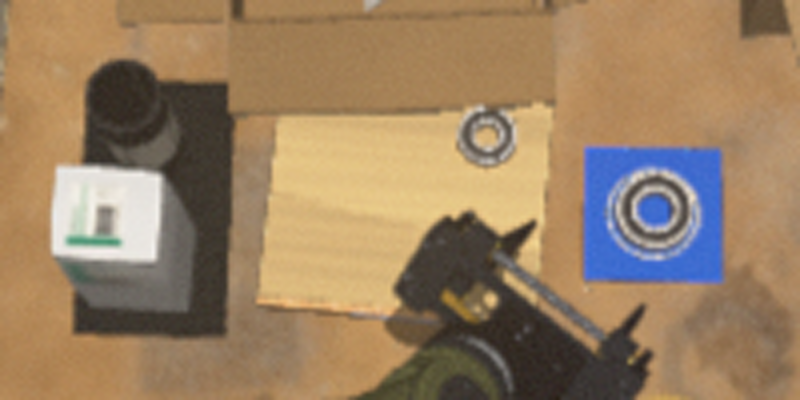

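The large bearing sits flat and centred in the ring at (654,210), and the small bearing is unmoved. Next I'll return the sleeve.

>>> arm_command(steps=[[-20,20,-50,0,0,0,100],[-50,60,-110,-3,9,-7.5,100],[-98,110,-204,-6,18,-15,100],[-98,110,-204,-14.1,42.6,-35.2,100],[-98,110,-204,-14.1,42.6,-35.2,100],[-98,110,-204,-14.1,42.6,-35.2,100],[-98,110,-204,-14.1,42.6,-35.2,100],[-98,110,-204,-14.1,42.6,-35.2,100],[-62,345,-224,-14.1,42.6,-35.2,85],[-62,345,-224,-14.1,42.6,-35.2,80],[-62,345,-224,-14.1,42.6,-35.2,80],[-62,345,-224,-14.1,42.6,-35.2,80],[-62,345,-224,-14.1,42.6,-35.2,80],[-62,345,-224,-14.1,42.6,-35.2,80],[-62,345,-224,-14.1,42.6,-35.2,80],[-62,345,-224,-14.1,42.6,-35.2,80]])

```text
clock: 26.35
position: [0.5104, 0.2902, 0.3183]
eef_rot: [3.141, -0.003, 3.138]
ft_force: [-0.3, -0.5, -0.0]
finger_gap: 0.0763
grip_force: 0.0
```

Run:
```python
from h import *
o=bot.get_obs();print(o['position'].round(4),o['eef_rot'].round(3))
mv([.5101,.292,.32],180);mv([.5101,.292,.1129],180)
```

```text
[0.5104 0.2902 0.3183] [ 3.141e+00 -3.000e-03  3.138e+00]
[0.5101, 0.292, 0.32] shift [ 0.3  1.8 -1.7] turn [ 0.  -0.2 -0.2]
[0.5101, 0.292, 0.1129] shift [ -0.5   1.7 205.4] turn [ 0.  -0.2 -0.2]
```

>>> arm_command(steps=[[-0.5,1.7,55,0,-0.2,-0.2,80],[-0.5,1.7,110,0,-0.2,-0.2,80],[-0.5,1.7,150,0,-0.2,-0.2,80],[-0.5,1.7,180,0,-0.2,-0.2,80],[-0.5,1.7,198,0,-0.2,-0.2,80],[-0.5,1.7,205,0,-0.2,-0.2,80],[-0.5,1.7,205,0,-0.2,-0.2,80],[-0.5,1.7,205,0,-0.2,-0.2,80],[-0.5,1.7,205,0,-0.2,-0.2,60],[-0.5,1.7,205,0,-0.2,-0.2,45],[-0.5,1.7,205,0,-0.2,-0.2,40],[-0.5,1.7,205,0,-0.2,-0.2,40],[-0.5,1.7,205,0,-0.2,-0.2,40]], force=15)

```text
clock: 27.98
position: [0.5102, 0.2928, 0.1131]
eef_rot: [-3.142, -0.001, -3.14]
ft_force: [0.1, -1.8, 3.4]
finger_gap: 0.0563
grip_force: 15.0
```

Run:
```python
from h import *
o=bot.get_obs();print(o['position'].round(4),o['eef_rot'].round(3),o['finger_gap'])
mv([.4459,.0329,.1176],180)
```

```text
[0.5102 0.2928 0.1131] [-3.142e+00 -1.000e-03 -3.140e+00] 0.05633362652768345
[0.4459, 0.0329, 0.1176] shift [  64.7 -259.8   -4.4] turn [-0.  -0.   0.1]
```

>>> arm_command(steps=[[0,0,-10,0,0,0,40],[0,0,-50,0,0,0,40],[0,0,-100,0,0,0,40],[0,0,-150,0,0,0,40],[0,0,-186,0,0,0,40],[0,-25,-188,0,0,0,40],[15,-70,-188,0,0,0,40],[30,-120,-188,0,0,0,40],[45,-170,-188,0,0,0,40],[60,-220,-188,0,0,0,40],[64.5,-250,-188,0,0,0,40],[64.5,-259.5,-180,0,0,0,40],[64.5,-259.5,-140,0,0,0,40],[64.5,-259.5,-100,0,0,0,40],[64.5,-259.5,-60,0,0,0,40],[64.5,-259.5,-35,0,0,0,40],[64.5,-259.5,-20,0,0,0,40],[64.5,-259.5,-13,0,0,0,40],[64.5,-259.5,-10,0,0,0,40],[64.5,-259.5,-10,0,0,0,40]])

```text
clock: 30.48
position: [0.4465, 0.0332, 0.1236]
eef_rot: [-3.141, 0.0, -3.14]
ft_force: [0.1, 0.2, -3.1]
finger_gap: 0.0561
grip_force: 15.0
```

Run:
```python
from h import *
o=bot.get_obs();print(o['position'].round(4),o['eef_rot'].round(3),o['ft_force'].round(1))
mv([.4459,.0329,.118],180)
```

```text
[0.4465 0.0332 0.1236] [-3.141  0.    -3.14 ] [ 0.1  0.2 -3.1]
[0.4459, 0.0329, 0.118] shift [ 0.6 -0.3  5.6] turn [-0.   0.   0.1]
```

Lower, release, rise, and move up toward the carton.

>>> arm_command(steps=[[0.5,-0.3,3,0,0,0,40],[0.5,-0.3,5,0,0,0,40],[0.5,-0.3,6,0,0,0,40],[0.5,-0.3,6,0,0,0,40],[0.5,-0.3,6,0,0,0,60],[0.5,-0.3,6,0,0,0,80],[0.5,-0.3,6,0,0,0,90],[0.5,-0.3,3,0,0,0,90],[0.5,-0.3,-40,0,0,0,90],[0.5,-0.3,-100,0,0,0,90],[0.5,-0.3,-160,0,0,0,90],[0.5,-0.3,-180,0,0,0,90],[0.5,-0.3,-180,0,0,0,90]])

```text
clock: 32.1
position: [0.4461, 0.0329, 0.3041]
eef_rot: [-3.141, 0.002, -3.14]
ft_force: [-0.4, 0.3, -1.2]
finger_gap: 0.0854
grip_force: 0.0
```

Run:
```python
from h import *
o=bot.get_obs();print(o['position'].round(4))
mv([.4122,.2908,.30],np.degrees(1.555));mv([.4122,.2908,.141],np.degrees(1.555))
```

```text
[0.4461 0.0329 0.3041]
[0.4122, 0.2908, 0.3] shift [ 33.6 257.9   3.9] turn [ 0.1  0.1 91. ]
[0.4122, 0.2908, 0.141] shift [ 33.9 258.  162.9] turn [ 0.1  0.1 91. ]
```

>>> arm_command(steps=[[34,258,0,0,0,91,90],[34,258,0,0,0,91,90],[34,258,0,0,0,91,90],[34,258,0,0,0,91,90],[34,258,0,0,0,91,90],[34,258,0,0,0,91,90],[34,258,0,0,0,91,90],[34,258,0,0,0,91,90],[34,258,4,0,0,91,90],[34,258,4,0,0,91,90],[34,258,4,0,0,91,90]])

```text
clock: 33.48
position: [0.4106, 0.2906, 0.297]
eef_rot: [-3.138, 0.002, 1.557]
ft_force: [-0.0, 0.9, 0.1]
finger_gap: 0.0859
grip_force: 0.0
```

Run:
```python
from h import *
o=bot.get_obs();print(o['position'].round(4),o['eef_rot'].round(4))
mv([.4122,.2908,.141],np.degrees(1.555))
```

```text
[0.4106 0.2906 0.297 ] [-3.1380e+00  1.5000e-03  1.5571e+00]
[0.4122, 0.2908, 0.141] shift [  0.5   2.1 156. ] turn [-0.2  0.1  0.1]
```

>>> arm_command(steps=[[0.3,1.5,50,0,0,0.1,90],[0.3,1.5,90,0,0,0.1,90],[0.3,1.5,115,0,0,0.1,90],[0.3,1.5,135,0,0,0.1,90],[0.3,1.5,150,0,0,0.1,90],[0.3,1.5,156,0,0,0.1,90],[0.3,1.5,156,0,0,0.1,90],[0.3,1.5,156,0,0,0.1,90]])

```text
clock: 34.48
position: [0.4132, 0.2915, 0.1439]
eef_rot: [3.141, -0.001, 1.553]
ft_force: [0.3, -0.5, -0.3]
finger_gap: 0.0856
grip_force: 0.0
```

Run:
```python
from h import *
o=bot.get_obs();print(o['position'].round(4),o['eef_rot'].round(4),o['ft_force'].round(1))
mv([.4122,.2908,.141],np.degrees(1.555))
```

```text
[0.4132 0.2915 0.1439] [ 3.1411e+00 -9.0000e-04  1.5531e+00] [ 0.3 -0.5 -0.3]
[0.4122, 0.2908, 0.141] shift [-0.7 -1.   2.9] turn [ 0.  -0.  -0.1]
```

>>> arm_command(steps=[[-0.7,-1,2.5,0,0,0.1,90],[-0.7,-1,2.5,0,0,0.1,90],[-0.7,-1,2.5,0,0,0.1,70],[-0.7,-1,2.5,0,0,0.1,60],[-0.7,-1,2.5,0,0,0.1,50],[-0.7,-1,2.5,0,0,0.1,50],[-0.7,-1,2.5,0,0,0.1,50]], force=25)

```text
clock: 35.35
position: [0.4116, 0.2905, 0.1404]
eef_rot: [-3.141, 0.0, 1.551]
ft_force: [0.2, 0.6, 0.9]
finger_gap: 0.0692
grip_force: 25.0
```

Run:
```python
from h import *
o=bot.get_obs();print(o['position'].round(4),o['eef_rot'].round(4),o['ft_force'].round(1))
mv([.4495,.1370,.146],np.degrees(1.555))
```

```text
[0.4116 0.2905 0.1404] [-3.1407e+00  1.0000e-04  1.5513e+00] [0.2 0.6 0.9]
[0.4495, 0.137, 0.146] shift [-152.7   40.9   -5.7] turn [-0.1  0.  -0.2]
```

>>> arm_command(steps=[[0,0,-10,0,0,0,50],[0,0,-40,0,0,0,50],[0,0,-75,0,0,0,50],[-10,3,-92,0,0,-0.2,50],[-40,10,-92,0,0,-0.2,50],[-75,20,-92,0,0,-0.2,50],[-110,30,-92,0,0,-0.2,50],[-140,38,-92,0,0,-0.2,50],[-152.5,40.8,-90,0,0,-0.2,50],[-152.5,40.8,-70,0,0,-0.2,50],[-152.5,40.8,-45,0,0,-0.2,50],[-152.5,40.8,-28,0,0,-0.2,50],[-152.5,40.8,-18,0,0,-0.2,50],[-152.5,40.8,-12,0,0,-0.2,50],[-152.5,40.8,-11,0,0,-0.2,50],[-152.5,40.8,-11,0,0,-0.2,50]])

```text
clock: 37.35
position: [0.4498, 0.1373, 0.152]
eef_rot: [3.141, -0.0, 1.555]
ft_force: [0.2, 0.4, -3.4]
finger_gap: 0.0689
grip_force: 25.0
```

Run:
```python
from h import *
o=bot.get_obs();print(o['position'].round(4),o['eef_rot'].round(4),o['ft_force'].round(1))
mv([.4495,.1370,.146],np.degrees(1.555))
```

```text
[0.4498 0.1373 0.152 ] [ 3.1414e+00 -2.0000e-04  1.5547e+00] [ 0.2  0.4 -3.4]
[0.4495, 0.137, 0.146] shift [-0.3 -0.3  6. ] turn [ 0. -0. -0.]
```

>>> arm_command(steps=[[-0.3,-0.3,3,0,0,0,50],[-0.3,-0.3,5,0,0,0,50],[-0.3,-0.3,6,0,0,0,50],[-0.3,-0.3,6.4,0,0,0,50],[-0.3,-0.3,6.4,0,0,0,50]])

```text
clock: 37.98
position: [0.449, 0.1369, 0.1453]
eef_rot: [-3.14, 0.0, 1.555]
ft_force: [-1.6, 0.1, -0.1]
finger_gap: 0.069
grip_force: 25.0
```

>>> arm_command(steps=[[0,0,0,0,0,0,75],[0,0,0,0,0,0,86],[0,0,0,0,0,0,86],[0,0,-20,0,0,0,86],[0,0,-70,0,0,0,86],[0,0,-130,0,0,0,86],[0,0,-170,0,0,0,86],[200,-50,-170,0,0,0,90],[350,-150,-170,0,0,-20,90],[350,-150,-170,0,0,-40,90],[350,-150,-170,0,0,-40,90],[350,-150,-170,0,0,-40,90],[350,-150,-170,0,0,-40,90],[350,-150,-170,0,0,-40,90],[350,-150,-170,0,0,-40,90]])

```text
clock: 39.85
position: [0.3047, 0.4893, 0.3147]
eef_rot: [-3.14, 0.0, 2.254]
ft_force: [0.4, -1.4, -1.6]
finger_gap: 0.0856
grip_force: 0.0
```

Run:
```python
from h import *
T=np.load('top0.npy',allow_pickle=True).item();S=np.load('side0.npy',allow_pickle=True).item()
f=grab('top');s=grab('side')
up=lambda F,b:cv2.resize(F['frame'][b[0]:b[1],b[2]:b[3]],(400,300),interpolation=cv2.INTER_CUBIC)
bt=(120,195,185,285);bs=(165,240,190,290)
cv2.imwrite('pics/z.png',np.vstack([np.hstack([up(T,bt),up(f,bt)]),np.hstack([up(S,bs),up(s,bs)])])[:,:,::-1])
def ecc(A,B,b,mask=None):
    g=lambda F:cv2.cvtColor(F['frame'],cv2.COLOR_RGB2GRAY).astype(np.float32)[b[0]:b[1],b[2]:b[3]]
    w=np.eye(2,3,dtype=np.float32);c,w=cv2.findTransformECC(g(A),g(B),w,cv2.MOTION_EUCLIDEAN,(3,200,1e-6),None,3)
    h=np.array([(b[3]-b[2])/2,(b[1]-b[0])/2]);d=w[:,:2]@h+w[:,2]-h;return c,d.round(2),np.degrees(np.arctan2(w[1,0],w[0,0])).round(2)
# boxes: carton top, sleeve, small bearing, board/fixed
for n,b in(('carton',(137,180,193,230)),('ctop',(139,166,196,227)),('sleeve',(147,178,236,260)),('small',(136,150,243,262)),('fit',(145,165,335,355)),('board',(180,195,190,270))): print(n,ecc(T,f,b))
for n,b in(('s carton',(178,212,246,295)),('s sleeve',(178,212,214,244))): print(n,ecc(S,s,b))
```

```text
carton (0.9881913469313152, array([ 0.09, -0.03]), np.float32(-0.31))
ctop (0.9783379765897903, array([0.09, 0.05]), np.float32(-0.16))
sleeve (0.8864572993434651, array([0.47, 0.42]), np.float32(-0.09))
small (0.9949881877341968, array([0.02, 0.01]), np.float32(-0.54))
fit (0.942926405487542, array([-0.02, -0.01]), np.float32(-0.88))
board (0.9983940949225029, array([0.01, 0.02]), np.float32(-0.01))
s carton (0.997917964890041, array([-0.05, -0.07]), np.float32(-0.2))
s sleeve (0.9731517592180592, array([-0.4 , -0.38]), np.float32(-0.68))
```

View pics/z.png

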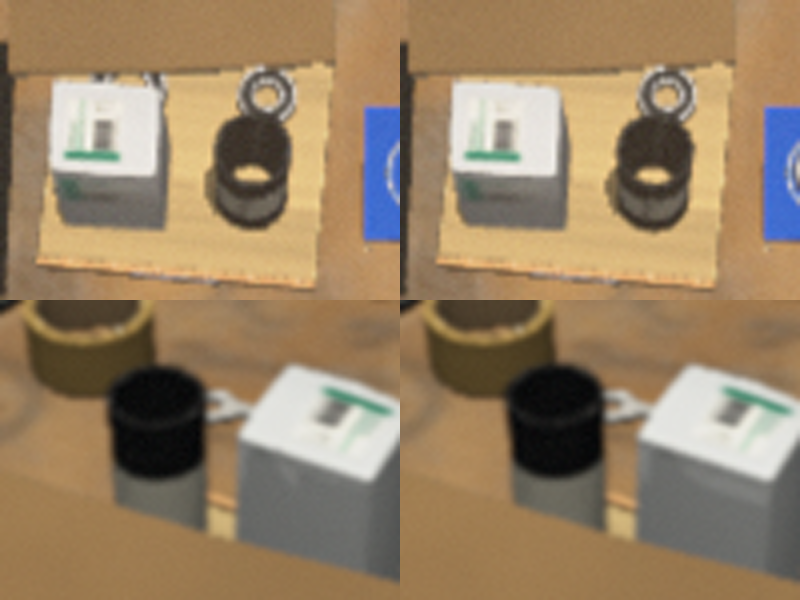

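Before and after match: the carton is within about 0.3 mm and 0.3°, the sleeve within about 1.5 mm, and the small bearing and brass fitting are unmoved. Handing in.

```bash
python3 -c "
from h import *
print(ticket.hand_in())"
```

```text
the job is handed in; nothing more can be done
None
```

The job is done and handed in at about 40 s of the 138 s: the large bearing lies flat and centred in the white ring, the carton (within about 0.3 mm and 0.3°) and the sleeve (within about 2 mm) are back upright where they stood, and the small bearing and brass fitting have not moved.

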